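Snap-hang a glued cabin wall between two drying panels

TASK

Take the small twig cabin wall by the tab of its yellow hanger, lift it off its wooden stand, and lower it into the narrow gap between the two panels on the drying rail so that its hook goes over the red block in the middle. Press it down gently until its spring catch has snapped shut beneath the block, then let go and leave it hanging there. The block's height is not known, so feel for it and never press hard; do not shove or unhook the two neighbours, and leave the pot and the glue bottle where they stand.

Things in the scene. Friction and masses are not known exactly. Their poses are not given: they have to be found in the camera images.
- grip (a point): Centre of the tab on the yellow hanger glued to the twig wall (one loose thing, about 0.12 kg). z up, y along the wall's width, x through it, twig panel on the -x side. Tab 10 mm (x) by 24 mm (y), from 14 mm below to 12 mm above this point. It stands on the hook's roof, 32 x 50 mm, 6 mm thick, its underside 20 mm below this point; fingertips may push on the roof.
- hook (a point): Middle of the underside of that hook's roof, 20 mm below grip, same axes. Slot below it, open downwards and at both y ends: x = -10 to 14 mm. Twig panel 70 mm wide, x = -18 to -10 mm, from 12 to 92 mm below this point. Back leg with counterweight x = 14 to 22 mm, 40 mm wide, to 60 mm below. A block 14 mm high sits in the slot under the roof with 4 mm to spare above the shut catch.
- tip (a point): Tip of the hanger's spring catch, a steel tongue 12 mm wide hinged at x = 12 mm, 34.5 mm below hook, slanting up and inward to this tip: shut, it is at x = 0, 18.5 mm below hook. The block pushes it out by 8 to 10 mm (+x) in passing; it springs shut once beneath the block. That takes 3 to 7 N down, more than the wall's weight; 2 mm later the roof meets the block.
- rail: Drying rail, fixed: aluminium bar 310 mm long (y), 10 mm thick (x), 20 mm high, top 150 mm above the table, on two wooden feet. Origin on the table below the bar's middle; y along the bar, z up, its -x side faces the robot. The wall is to hang over the red block with its axes parallel to these, twig panel on the -x side.
- bar (a point): Middle of the bar's top. Straight above it stands the red hanging block, 14 mm (x) by 22 mm (y) by 14 mm high, centred on x = y = 0, on a steel stem at x = -7 to -4 mm. The block is clamped firmly at a height that is not measured: its top is anywhere from 33 to 65 mm above this point. The top 5 mm are a cushioned cap that yields 1.5 mm at 15 N, then stops hard.
- left_panel: Neighbour hanging loosely on the bar on the block's +y side: twig panel 60 mm wide (y), 8 mm thick, on a grey hanger, 0.16 kg. Origin under its hook's roof, mid-width, on the bar's top; its panel is at x = -15 to -7 mm, 12 to 92 mm below the origin; highest point 6 mm above the origin.
- right_panel: Neighbour hanging on the block's -y side: same shape, sizes and origin as the left panel, but darker twigs with a window, on a green hanger.
- stand: Fixed wooden stand on which the wall starts: base 110 x 90 mm, 14 mm thick, two prongs 14 mm (x) by 8 mm (y) at y = -20 and +20 mm, tops 115 mm above the table, carrying the hook's roof. Origin on the table midway between the prongs. Lift the wall straight up at least 60 mm to clear it.
- glue: White glue bottle standing to the right of the rail, 52 mm in diameter, 130 mm high; origin at the centre of its underside. Not to be moved.
- pot: Blue ceramic pot, 76 mm across, 90 mm high, origin at the centre of its underside. Not to be moved.

How it is judged:
On the way, in this order (a step that is already met when the one before it is completed fails the run):
1. the wall is lifted clear of its stand (distance between grip and stand above 0.2 m and contact force between wall and stand below 0.01 N), for 0.1 s.
2. the block pushes the catch open as the hook goes down over it (x of tip in the frame of hook above 0.005 m and z of grip in the frame of rail below 0.256 m and y of grip in the frame of rail between -0.012 and 0.012 m).
3. the catch has snapped shut beneath the block (x of tip in the frame of hook below 0.003 m and z of grip in the frame of rail below 0.2365 m), for 0.2 s.
At the end, for the whole second after the job is handed in: The wall hangs released and still on the red block, not on its catch, which is shut (tip x under 3 mm); tab 195-236 mm above the rail's foot, within 12 mm of its middle in x and y, upright and parallel within 0.25 rad; neighbours upright, moved under 12 mm; glue and pot under 20 mm (all of step 3 and contact force between catch and rail below 0.3 N and z of grip in the frame of rail above 0.195 m and y of grip in the frame of rail between -0.012 and 0.012 m and x of grip in the frame of rail between -0.012 and 0.012 m and angle between each of grip, left_panel, right_panel's own z axis and vertical below 0.25 rad and angle between the y axis of grip and the y axis of rail, either way round below 0.25 rad and linear speed of wall below 0.03 m/s and distance of each of left_panel, right_panel from where it was at the start of the episode below 0.012 m and distance of each of glue, pot from where it was at the start of the episode below 0.02 m); the robot touches nothing.
It fails at once if the wall is pressed on the rail or its block with more than 25 N (contact force between wall and rail above 25 N).
It fails at once if a neighbour is pushed by the wall with more than 5 N (contact force between wall and left_panel above 5 N or contact force between wall and right_panel above 5 N).
It fails at once if a neighbour is lifted off, shoved along by more than 15 mm or tipped beyond 0.6 rad (distance of any of left_panel, right_panel from where it was at the start of the episode above 0.015 m or angle between any of left_panel, right_panel's own z axis and vertical above 0.6 rad).
It fails at once if the glue bottle or the pot is knocked away by more than 30 mm (distance of any of glue, pot from where it was at the start of the episode above 0.03 m).
It also fails if it takes over 54 s, if anything falls off the work surface, if the arm or the gripper's body presses on something with over 40 N, if the wrist force passes 120 N, or if a joint passes its speed limit or range.

ROBOT

A 6-joint arm with a two-finger parallel gripper is mounted at the origin on the work surface. World frame = base frame: x ahead of the robot, y to its left, z up, the work surface at z = 0. Lengths are in m, angles in rad, forces in N, time in s.
With the tool pointing down it reaches from about 0.3 to 0.85 m from the base axis. Payload 4.2 kg.
Tool frame: the origin (TCP) lies at the very end of the fingers, on their centre line; the grasp point (between the pads) lies 19 mm behind it; z points along the fingers, x is the direction in which the jaws open and shut, and the axes are right-handed (so a half turn about z gives the same grasp; the last joint's range is limited). The gripper opens to 91 mm and grips with 3 to 60 N. Pads are 32 mm wide; open, the fingers measure 118 mm over their backs; the gripper's body (76 mm by 178 mm) begins 60 mm behind the grasp point.
Start: joints at [1.124, 0.32, 1.565, -0, 1.257, -0.02], TCP at [0.238, 0.523, 0.214] pointing down, gripper open.
Joint ranges: [-3.11, 3.11], [-0.84, 2.01], [0.21, 2.61], [-1.34, 4.49], [0.05, 2.63], [-2.56, 2.56]. Speed limits (rad/s): [2.57, 2.57, 3.14, 3.14, 3.14, 3.14].

INTERFACE

Orientations are given as a rotation vector (axis times angle).
In Python, from workcell import arm gives the robot as it stands.
- The arm moves only by the tool move_arm, never from a script. Its argument "rows" is a list of rows, each a list of 7 numbers: the shift along the tool's x, y, z in m, then the turn, a rotation vector about the tool's x, y, z in rad, then the closure, from 0 (fully open) to 1 (shut). In form: [[tx, ty, tz, wx, wy, wz, jaw], ...]. A call has 1 to 12 rows; each row is the pose to reach, as a shift and turn from the pose commanded when the call began, along the tool's axes at that moment; what a row does not reach only later rows make up. A row lasts 1/10 s, in which the tool goes at most 50 mm and 8.59 degrees, less where a joint would pass 70% of its speed; a pose out of reach is approached as far as the arm can. A call with a gripper value outside its range is refused whole. The fingers move at their own pace and stop on an object; "force" is the grip in N (left out, the last holds). Time passes only in rows, so rows that repeat a pose let the fingers close. It gives the time, the measured TCP pose, the force and the opening at its end, in the units of the state.
- arm.read_state(): the state, without advancing time (a new reading comes with each control period).
- arm.get_image(name): name is "scene" or "top"; returns a dict with "pixels" (480x640x3 uint8, red, green, blue), "z_map" (480x640 float32, m along the optical axis (not along the pixel's ray), 0 where there is no reading), "intrinsics" (3x3 intrinsics, pixels), "dist_coeffs" ([k1, k2, p1, p2, k3] as OpenCV has them; the pictures are not rectified), "R" (3x3) and "t" (3): a world point X has camera coordinates R X + t. Camera axes: x right, y down, z forward; pixel columns grow to the right and rows downward; lengths in m; the calibration is good to about 2 mm. A picture is of the moment at which its call begins.
- arm.close_job(): hands the job in, once; it reports no verdict.
The state is a dict: "time": time; "qpos": joint angles; "dq": joint speeds; "joint_efforts": joint torques, N m; "position": TCP position; "ee_rot": TCP orientation; "force": force on the tool from outside, world axes, zero at the start; "moment": the same for the moment, N m; "opening": finger opening in m.
Only numpy, scipy, OpenCV 4.12 (cv2) and the standard library are available. Lean on these libraries where they do the work, as an engineer would, in place of code of your own. Each camera call takes 0.05 s, during which the arm holds its last target.

## Working session

There is one attempt and no reset: what is moved stays moved. The work goes in short steps, Python scripts to look and compute and a tool call to move; the robot and the scene stay as the last step left them, time stands still between calls to the robot, and variables do not carry over. Pictures are saved under pics/ and viewed, and the job is handed in when it is done.

Besides the shell and the picture viewer there is one more tool, called after ">>>" as name([rows], argument=value, ...), one row to a line, values as JSON. move_arm: Moves the arm, as the interface text tells. Its arguments: {"type":"object","properties":{"rows":{"type":"array","items":{"type":"array","items":{"type":"number"}}},"force":{"type":"number"}},"required":["rows"]}

```bash
mkdir -p pics
cat > h.py <<'E'
from workcell import arm
import numpy as np, cv2, pickle
E
python3 - <<'E'
from h import *
s=arm.read_state()
for k in s: print(k,np.round(s[k],4))
for n in("scene","top"):
    d=arm.get_image(n); pickle.dump(d,open(n+".pkl","wb"))
    cv2.imwrite(f"pics/{n}0.png",d["pixels"][:,:,::-1]); print(n,d["intrinsics"],d["dist_coeffs"],d["R"],d["t"])
E
```

```text
time 0.0
qpos [ 1.124   0.3203  1.5657 -0.      1.2574 -0.02  ]
dq [ 0.001  -0.0005 -0.0001 -0.0007  0.0006 -0.0006]
joint_efforts [-7.00000e-04 -4.12459e+01 -2.31970e+01  7.26000e-02  4.55000e-02
 -1.00000e-04]
position [0.2378 0.523  0.2132]
ee_rot [ 2.6407e+00  1.7001e+00 -2.3000e-03]
force [0.5768 0.9364 0.6095]
moment [-0.0007  0.0395 -0.0174]
opening 0.0914
scene [[457.8935235    0.         330.90304176]
 [  0.         457.8935235  233.44771638]
 [  0.           0.           1.        ]] [-0.10660428  0.          0.          0.          0.        ] [[-0.53894682  0.84232516  0.00496462]
 [ 0.5624541   0.36425119 -0.74227114]
 [-0.62704203 -0.39725231 -0.67008127]] [ 0.3262221  -0.20311481  1.18734068]
top [[440.63452749   0.         329.44694172]
 [  0.         440.63452749 239.44707392]
 [  0.           0.           1.        ]] [-0.10329548  0.          0.          0.          0.        ] [[-0.01577777 -0.99971937 -0.01767012]
 [-0.99232898  0.0178234  -0.12233366]
 [ 0.12261428  0.01560442 -0.99233172]] [-0.02378213  0.55950106  0.95788889]
```

View pics/scene0.png

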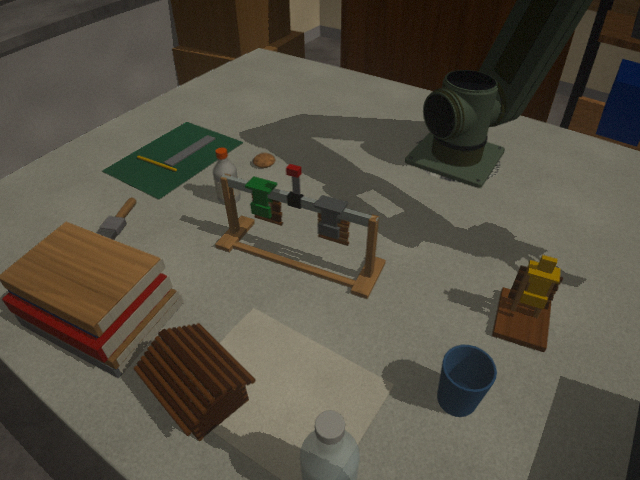

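View pics/top0.png

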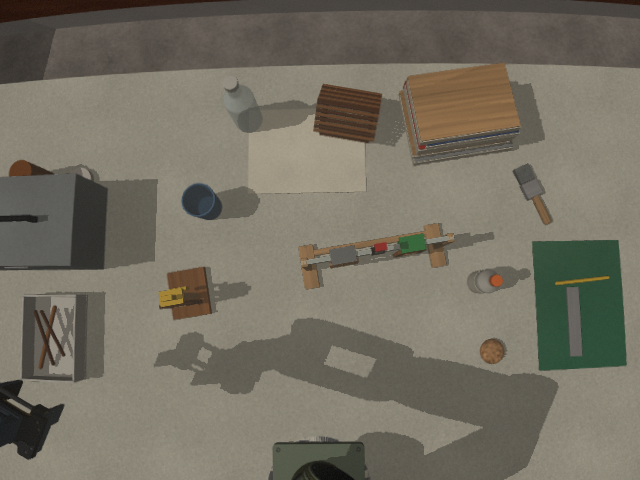

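The scene view shows the yellow hanger at about (545,270) and the red block at (294,171), between the green (262,197) and grey (333,220) hangers. In the top view the hanger is at (175,297) and the block at (381,247). Next I'll enlarge both.

Run:
```python
from h import *
def crop(n,u0,v0,w,h,f,name):
    p=pickle.load(open(n+".pkl","rb"))["pixels"][v0:v0+h,u0:u0+w,::-1]
    return cv2.resize(p,None,fx=f,fy=f,interpolation=cv2.INTER_CUBIC)
cv2.imwrite("pics/c1.png",crop("scene",480,245,100,110,5,0))
cv2.imwrite("pics/c2.png",crop("scene",210,150,180,150,4,0))
cv2.imwrite("pics/c3.png",crop("top",150,260,80,65,8,0))
cv2.imwrite("pics/c4.png",crop("top",295,215,160,80,5,0))
```

```text
(no output)
```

View pics/c1.png

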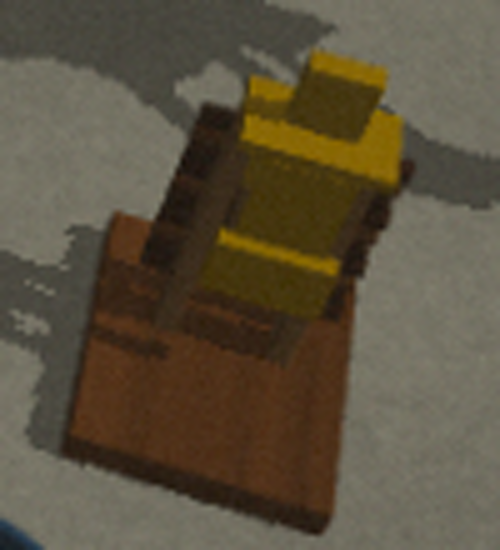

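View pics/c2.png

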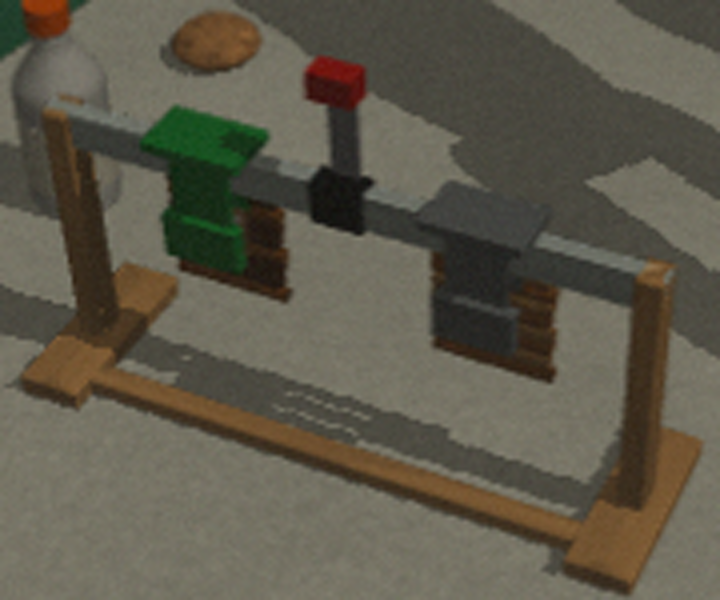

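View pics/c3.png

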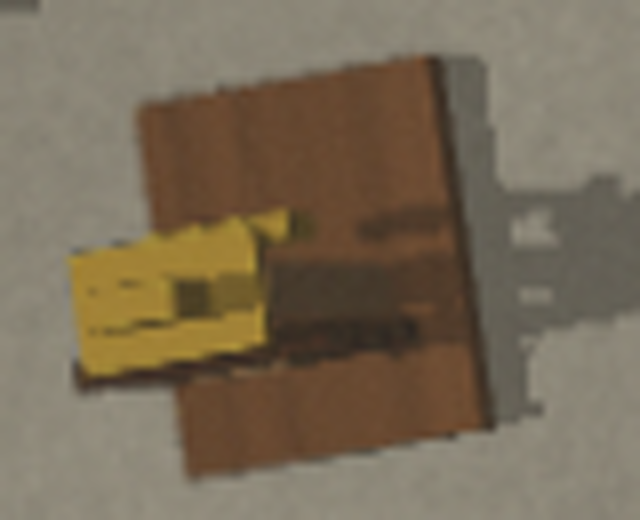

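View pics/c4.png

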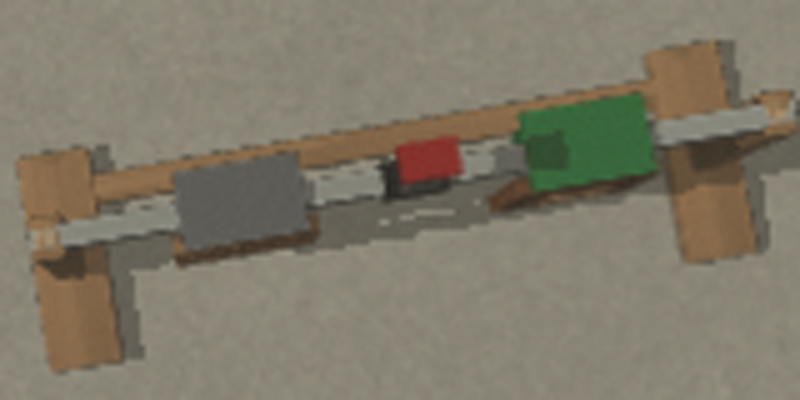

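```bash
cat >> h.py <<'E'
def world(d):
    K=d["intrinsics"];v,u=np.mgrid[0:480,0:640]
    n=cv2.undistortPoints(np.stack([u,v],-1).reshape(-1,1,2).astype(float),K,d["dist_coeffs"]).reshape(480,640,2)
    z=d["z_map"].astype(float)
    c=np.concatenate([n*z[...,None],z[...,None]],-1)
    return (c-d["t"])@d["R"], z>0
def project(d,P):
    P=np.atleast_2d(P); r,_=cv2.Rodrigues(d["R"])
    return cv2.projectPoints(P.astype(float),r,np.array(d["t"],float),d["intrinsics"],np.array(d["dist_coeffs"]))[0].reshape(-1,2)
def tri(dA,a,dB,b):
    o=[]
    f=lambda d,p:cv2.undistortPoints(np.array([[p]],float),d["intrinsics"],np.array(d["dist_coeffs"])).reshape(2,1)
    X=cv2.triangulatePoints(np.c_[dA["R"],dA["t"]],np.c_[dB["R"],dB["t"]],f(dA,a),f(dB,b)).ravel()
    return X[:3]/X[3]
E
python3 - <<'E'
from h import *
D={n:pickle.load(open(n+".pkl","rb")) for n in("scene","top")}
for n,d in D.items():
    W,ok=world(d); hsv=cv2.cvtColor(d["pixels"],cv2.COLOR_RGB2HSV); H,S,V=[hsv[...,i].astype(int) for i in range(3)]
    print(n,"table z",np.median(W[200:460,200:300,2]), "ok frac",ok.mean())
    def rep(lbl,m):
        m=m&ok; P=W[m]; print(lbl,len(P)); 
        if len(P): print("  z hist",np.unique((P[:,2]*200).round()/200,return_counts=True))
        return P
    yel=(H>18)&(H<35)&(S>150)&(V>50); 
    roi=np.zeros_like(yel)
    if n=="scene": roi[245:330,500:580]=1
    else: roi[270:320,150:200]=1
    P=rep("yellow",yel&roi)
    red=((H<5)|(H>174))&(S>170)&(V>60); roi=np.zeros_like(yel)
    if n=="scene": roi[155:185,280:310]=1
    else: roi[235:260,370:395]=1
    P=rep("red",red&roi); print(P.min(0),P.max(0),np.median(P,0))
    gr=(H>45)&(H<80)&(S>150); roi=np.zeros_like(yel)
    if n=="scene": roi[170:225,240:285]=1
    else: roi[225:260,390:430]=1
    P=rep("green",gr&roi); t=P[P[:,2]>.15]; print(t.mean(0),cv2.minAreaRect((t[:,:2]*1000).astype(np.float32)))
E
```

```text
scene table z 0.00227478710546744 ok frac 0.9951236979166667
yellow 1309
  z hist (array([0.015, 0.02 , 0.03 , 0.035, 0.04 , 0.045, 0.055, 0.06 , 0.065,
       0.07 , 0.075, 0.08 , 0.085, 0.09 , 0.095, 0.1  , 0.105, 0.11 ,
       0.115, 0.12 , 0.125, 0.13 , 0.135, 0.14 , 0.145, 0.15 ]), array([  4,   1,   3,   1,   2,   2,  14,  56,  53,  61,  55, 112,  53,
        47,  45,  42,  46,  42,  58, 345,  54,  40,  40,  38,  69,  26]))
red 93
  z hist (array([0.195, 0.2  , 0.205, 0.21 ]), array([ 4,  9, 11, 69]))
[ 0.51263475 -0.1396209   0.1941365 ] [ 0.53021853 -0.11765265  0.21141317] [ 0.52315001 -0.12484467  0.20947085]
green 309
  z hist (array([0.1  , 0.105, 0.11 , 0.115, 0.12 , 0.125, 0.13 , 0.135, 0.14 ,
       0.145, 0.155, 0.16 ]), array([  4,   1,  11,  35,   1,   5,   2,   3,   2,   1, 237,   7]))
[ 0.53666857 -0.19816442  0.15587888] ((535.0029296875, -197.35121154785156), (31.08953094482422, 51.640743255615234), 8.930825233459473)
top table z -0.00019086424637836992 ok frac 0.995751953125
yellow 355
  z hist (array([0.075, 0.08 , 0.115, 0.12 , 0.125, 0.13 , 0.14 , 0.145, 0.15 ]), array([  4,  17,   2, 234,  36,   2,   2,  34,  24]))
red 39
  z hist (array([0.205, 0.21 , 0.215]), array([ 1, 35,  3]))
[ 0.51592334 -0.13843846  0.20737528] [ 0.5290505  -0.11998669  0.21311193] [ 0.52350898 -0.12894573  0.20932579]
green 0
[nan nan nan] ((0.0, 0.0), (0.0, 0.0), 0.0)<stdin>:22: RuntimeWarning: Mean of empty slice.
  ret = um.true_divide(
```

Run:
```python
from h import *
D={n:pickle.load(open(n+".pkl","rb")) for n in("scene","top")}
for n,d in D.items():
    W,ok=world(d); X,Y,Z=W[...,0],W[...,1],W[...,2]
    def rect(l,box,z0,z1,extra=True):
        m=ok&(X>box[0])&(X<box[1])&(Y>box[2])&(Y<box[3])&(Z>z0)&(Z<z1)&extra
        P=W[m]; c,s,a=cv2.minAreaRect((P[:,:2]*1000).astype(np.float32)); 
        print(n,l,len(P),"c",np.round(c,1),"size",np.round(s,1),"ang",round(a,2),"mean",np.round(P.mean(0)*1000,1), "med z",round(np.median(Z[m])*1000,1))
        return P
    yb=(.3,.5,.25,.45)
    P=rect("tabtop",yb,.1425,.155); rect("roof",yb,.118,.1245); rect("standbase",(.3,.55,.22,.45),.010,.019)
    rect("redtop",(.48,.56,-.2,-.06),.2065,.22)
    for z in (.15,):
        rect("green",(.48,.6,-.26,-.15),.1525,.16); rect("grey",(.45,.6,-.09,.02),.1525,.16)
    m=ok&(X>.44)&(X<.6)&(Y>-.30)&(Y<.08)&(Z>.1465)&(Z<.152)
    P=W[m]; vx=cv2.fitLine((P[:,:2]*1000).astype(np.float32),cv2.DIST_HUBER,0,.01,.01).ravel()
    al=(P[:,:2]*1000-vx[2:])@vx[:2]
    print("bar",len(P),vx,"yaw",np.degrees(np.arctan2(vx[1],vx[0])),"ext",al.min(),al.max(),"mid",vx[2:]+vx[:2]*(al.min()+al.max())/2)
```

```text
scene tabtop 105 c [433.2 295.6] size [12.3 24.6] ang 11.19 mean [434.6 295.  146.5] med z 146.9
scene roof 379 c [434.5 296. ] size [34.4 51.2] ang 10.62 mean [438.3 295.9 120.9] med z 120.9
scene standbase 2058 c [444.9 295.8] size [112.6  91.4] ang 9.01 mean [457.8 296.4  14. ] med z 14.0
scene redtop 81 c [ 522.9 -129.2] size [15.3 21. ] ang 2.83 mean [ 523.9 -128.9  209.5] med z 209.8
scene green 328 c [ 534.  -197.1] size [34.8 51.6] ang 7.07 mean [ 535.3 -195.6  155.7] med z 155.7
scene grey 372 c [514.2 -60.6] size [34.  50.1] ang 8.99 mean [515.  -59.7 155.6] med z 155.7
bar 621 [ 1.48790091e-01 -9.88868773e-01  5.23350952e+02 -1.16103745e+02] yaw -81.44318 ext -141.38244641450294 169.5564688983457 mid [ 525.44695984 -130.03395003]
top tabtop 60 c [433.  295.4] size [10.  23.3] ang 10.09 mean [433.  295.  146.8] med z 146.7
top roof 287 c [434.4 295.4] size [32.6 52.2] ang 10.17 mean [434.7 293.4 121. ] med z 121.0
top standbase 1285 c [444.  295.4] size [111.3  91.7] ang 9.86 mean [446.4 290.   13.9] med z 13.8
top redtop 92 c [ 522.7 -130.2] size [14.  22.2] ang 10.71 mean [ 522.6 -130.   209.6] med z 209.3
top green 398 c [ 533.4 -195.3] size [32.1 91.8] ang 8.37 mean [ 533.8 -197.5  155.5] med z 155.5
top grey 411 c [509.2 -35.4] size [ 32.2 101.3] ang 8.91 mean [513.  -60.5 155.5] med z 155.6
bar 496 [ 1.5010966e-01 -9.8866934e-01  5.2232196e+02 -1.2867845e+02] yaw -81.366714 ext -153.46784276712475 156.29509137807153 mid [ 522.53415912 -130.07605854]
```

```bash
cat >> h.py <<'E'
RO=np.array([.5228,-.1298]); RY=np.radians(8.6)
def rail(W):
    c,s=np.cos(RY),np.sin(RY); x=W[...,0]-RO[0]; y=W[...,1]-RO[1]
    return np.stack([c*x+s*y,-s*x+c*y,W[...,2]],-1)*1000
E
python3 - <<'E'
from h import *
D={n:pickle.load(open(n+".pkl","rb")) for n in("scene","top")}
for n,d in D.items():
    W,ok=world(d); Q=rail(W); x,y,z=Q[...,0],Q[...,1],Q[...,2]
    print(n,"cam rail",rail((-d["R"].T@d["t"])[None]))
    for l,a,b in(("grey",25,110),("green",-110,-25)):
        r=ok&(y>a)&(y<b)&(abs(x)<40)
        m=r&(z>153)&(z<160); 
        pr=lambda t,m:print(n,l,t,m.sum(),"x",np.percentile(x[m],[1,50,99]).round(1),"y",np.percentile(y[m],[0,1,5,50,95,99,100]).round(1)) if m.sum() else print(n,l,t,0)
        pr("roof",m); rr=cv2.minAreaRect(Q[m][:,:2].astype(np.float32)); print(rr)
        m=r&(x<-4)&(x>-30)&(z>55)&(z<136); pr("panel",m)
        for z0 in range(50,140,15): pr(z0,m&(z>=z0)&(z<z0+15))
E
```

```text
scene cam rail [[565.93231905 319.64058344 643.22891477]]
scene grey roof 370 x [-14.6   3.2  17.8] y [44.6 45.3 47.3 70.5 93.2 94.4 94.7]
((1.821023941040039, 69.69239807128906), (34.029579162597656, 50.07499694824219), 0.38976356387138367)
scene grey panel 350 x [-12.9  -7.9  -5.3] y [ 38.9  39.4  41.9  86.7  98.9  99.8 100.1]
scene grey 50 75 x [-11.4  -7.8  -5.3] y [40.1 40.5 42.9 67.7 97.1 99.3 99.9]
scene grey 65 69 x [-13.2  -8.1  -5.7] y [ 40.6  45.9  55.4  89.4  98.7 100.1 100.1]
scene grey 80 60 x [-12.1  -8.   -5.8] y [38.9 64.9 83.3 91.2 99.3 99.7 99.9]
scene grey 95 85 x [-12.5  -8.2  -5.1] y [39.1 39.5 41.2 86.7 98.6 99.6 99.8]
scene grey 110 61 x [-12.2  -7.6  -5. ] y [39.  39.1 41.7 86.3 98.7 99.5 99.6]
scene grey 125 0
scene green roof 321 x [-15.4   2.6  17.3] y [-94.4 -92.5 -90.6 -67.  -44.6 -42.9 -42.4]
((1.0447807312011719, -68.23330688476562), (51.571590423583984, 34.760711669921875), 88.47206115722656)
scene green panel 311 x [-14.7  -8.1  -5. ] y [-98.5 -97.7 -91.9 -51.7 -40.6 -39.5 -39. ]
scene green 50 65 x [-14.   -8.   -5.8] y [-97.7 -97.6 -94.9 -65.7 -39.
[... 1248 characters left out ...]
9595489501953, -61.021453857421875), (65.79058074951172, 32.11012649536133), 89.76966094970703)
top green panel 99 x [-16.7 -14.8  -4.8] y [-107.4 -104.3  -94.7  -56.9  -39.9  -39.3  -34.3]
top green 50 7 x [-15.1 -14.7  -8.1] y [-95.2 -92.8 -83.3 -41.8 -39.9 -39.8 -39.8]
top green 65 7 x [-15.  -14.8 -10.4] y [-99.  -98.6 -96.8 -48.6 -40.6 -40.2 -40.1]
top green 80 20 x [-16.6 -14.8  -7.9] y [-94.6 -94.2 -92.5 -59.2 -39.8 -39.5 -39.4]
top green 95 10 x [-16.7 -15.  -14.5] y [-85.7 -85.4 -84.5 -57.1 -44.5 -42.6 -42.2]
top green 110 25 x [-16.7 -15.1  -8.8] y [-94.5 -94.  -91.6 -64.6 -39.9 -39.8 -39.8]
top green 125 30 x [-15.2 -14.4  -4.8] y [-107.4 -106.5 -100.3  -53.1  -39.9  -35.9  -34.3]
```

Run:
```python
from h import *
D={n:pickle.load(open(n+".pkl","rb")) for n in("scene","top")}
c,s=np.cos(RY),np.sin(RY)
def toW(p): p=np.array(p,float)/1000; return np.stack([RO[0]+c*p[:,0]-s*p[:,1],RO[1]+s*p[:,0]+c*p[:,1],p[:,2]],-1)
def box(x0,x1,y0,y1,z0,z1): return [(x,y,z) for x in(x0,x1) for y in (y0,y1) for z in(z0,z1)]
E=[(i,j) for i in range(8) for j in range(8) if i<j and bin(i^j).count("1")==1]
for n,(u,v,w,h,f) in {"scene":(210,150,180,150,4),"top":(295,215,160,80,5)}.items():
    d=D[n]; im=cv2.resize(d["pixels"][v:v+h,u:u+w,::-1],None,fx=f,fy=f,interpolation=cv2.INTER_CUBIC)
    im=cv2.convertScaleAbs(im,alpha=1.5)
    for b in [box(-7,7,-11,11,195.5,209.5),box(-5,5,-155,155,130,150),box(-15,-7,40,100,58,138),box(-15,-7,-98,-38,58,138)]:
        p=(project(d,toW(b))-[u,v]+.5)*f
        for i,j in E: cv2.line(im,*[tuple(int(t) for t in p[k]) for k in(i,j)],(255,255,0),1)
    cv2.imwrite(f"pics/o_{n}.png",im)
```

```text
(no output)
```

View pics/o_scene.png

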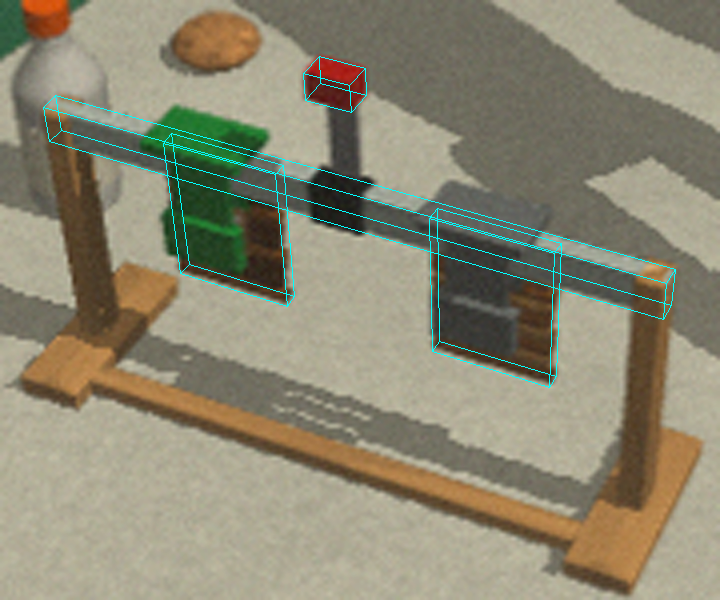

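View pics/o_top.png

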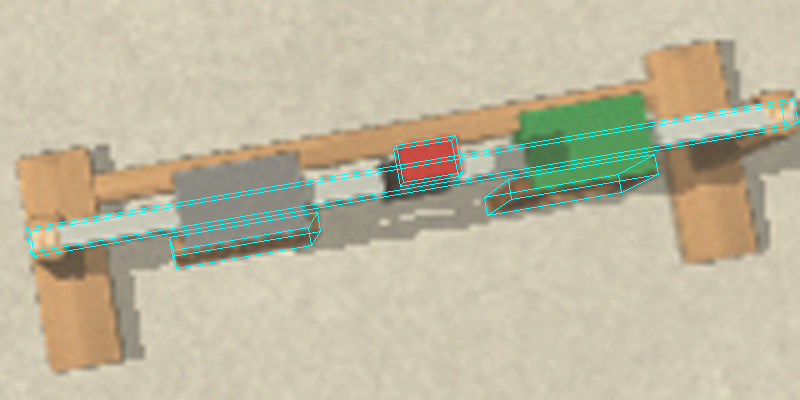

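```bash
cat >> h.py <<'E'
from scipy.spatial.transform import Rotation as Ro
def plan(tgt,yaw,flip=False):
    "tool pointing down, tool x along world yaw"
    s=arm.read_state(); R=Ro.from_rotvec(s["ee_rot"]); p=np.array(s["position"])
    x=np.array([np.cos(yaw),np.sin(yaw),0]); 
    if flip: x=-x
    z=np.array([0,0,-1.]); y=np.cross(z,x); T=Ro.from_matrix(np.c_[x,y,z])
    print("t",s["time"],"pos",p.round(4),"axes x",R.as_matrix()[:,0].round(3),"z",R.as_matrix()[:,2].round(3),"q6",np.round(s["qpos"],2),"F",np.round(s["force"],2),"op",s["opening"])
    print("shift",R.inv().apply(np.array(tgt)-p).round(4),"turn",(R.inv()*T).as_rotvec().round(4))
E
python3 - <<'E'
from h import *
D=pickle.load(open("top.pkl","rb"));W,ok=world(D)
print("pot",W[190:212,190:215].reshape(-1,3)[::40].round(3)[:6])
for f in(0,1): plan([.4331,.2955,.20],np.radians(10.2),f); plan([.4331,.2955,.1225],np.radians(10.2),f)
E
```

```text
pot [[0.669 0.274 0.079]
 [0.676 0.252 0.039]
 [0.67  0.273 0.045]
 [0.674 0.246 0.019]
 [0.669 0.269 0.02 ]
 [0.657 0.281 0.056]]
t 0.1 pos [0.2378 0.523  0.2132] axes x [ 0.414  0.91  -0.002] z [-0.001 -0.001 -1.   ] q6 [ 1.12  0.32  1.57 -0.    1.26 -0.02] F [ 0.16 -0.89  0.48] op 0.09119246447314314
shift [-0.1263  0.2719  0.0134] turn [8.00e-04 1.40e-03 9.66e-01]
t 0.1 pos [0.2378 0.523  0.2132] axes x [ 0.414  0.91  -0.002] z [-0.001 -0.001 -1.   ] q6 [ 1.12  0.32  1.57 -0.    1.26 -0.02] F [ 0.16 -0.89  0.48] op 0.09119246447314314
shift [-0.1261  0.2719  0.0909] turn [8.00e-04 1.40e-03 9.66e-01]
t 0.1 pos [0.2378 0.523  0.2132] axes x [ 0.414  0.91  -0.002] z [-0.001 -0.001 -1.   ] q6 [ 1.12  0.32  1.57 -0.    1.26 -0.02] F [ 0.16 -0.89  0.48] op 0.09119246447314314
shift [-0.1263  0.2719  0.0134] turn [-1.7000e-03  9.0000e-04 -2.1756e+00]
t 0.1 pos [0.2378 0.523  0.2132] axes x [ 0.414  0.91  -0.002] z [-0.001 -0.001 -1.   ] q6 [ 1.12  0.32  1.57 -0.    1.26 -0.02] F [ 0.16 -0.89  0.48] op 0.09119246447314314
shift [-0.1261  0.2719  0.0909] turn [-1.7000e-03  9.0000e-04 -2.1756e+00]
```

>>> move_arm([
  [-0.126,0.272,0.013,0.001,0.001,0.966,0],
  [-0.126,0.272,0.013,0.001,0.001,0.966,0],
  [-0.126,0.272,0.013,0.001,0.001,0.966,0],
  [-0.126,0.272,0.013,0.001,0.001,0.966,0],
  [-0.126,0.272,0.013,0.001,0.001,0.966,0],
  [-0.126,0.272,0.013,0.001,0.001,0.966,0],
  [-0.126,0.272,0.013,0.001,0.001,0.966,0],
  [-0.126,0.272,0.013,0.001,0.001,0.966,0],
  [-0.126,0.272,0.013,0.001,0.001,0.966,0],
  [-0.126,0.272,0.013,0.001,0.001,0.966,0],
  [-0.126,0.272,0.013,0.001,0.001,0.966,0],
  [-0.126,0.272,0.013,0.001,0.001,0.966,0],
], force=20)

```text
time: 1.3
position: [0.433, 0.2968, 0.201]
ee_rot: [-3.127, -0.282, -0.001]
force: [0.3, 0.4, 0.2]
opening: 0.0909
```

```bash
python3 -c "
from h import *
plan([.4331,.2955,.1225],np.radians(10.2))"
```

```text
t 1.3 pos [0.433  0.2968 0.201 ] axes x [0.984 0.179 0.001] z [ 0.     0.001 -1.   ] q6 [0.58 0.25 1.7  0.   1.19 0.4 ] F [0.26 0.36 0.21] op 0.09088356415973939
shift [-0.0002  0.0014  0.0785] turn [-0.0014 -0.0005  0.0019]
```

>>> move_arm([
  [0,0.001,0.03,0,0,0.002,0],
  [0,0.001,0.06,0,0,0.002,0],
  [0,0.001,0.07,0,0,0.002,0],
  [0,0.001,0.078,0,0,0.002,0],
  [0,0.001,0.078,0,0,0.002,0.5],
  [0,0.001,0.078,0,0,0.002,0.5],
  [0,0.001,0.078,0,0,0.002,0.7],
  [0,0.001,0.078,0,0,0.002,0.7],
])

```text
time: 2.1
position: [0.4342, 0.2956, 0.1238]
ee_rot: [-3.127, -0.276, -0.003]
force: [-0.6, 0.2, -0.7]
opening: 0.062
```

```bash
python3 -c "
from h import *
plan([.4331,.2955,.1225],np.radians(10.2))
for n,(u,v,w,h,f) in {'scene':(480,225,120,130,4),'top':(130,240,100,85,6)}.items():
    d=arm.get_image(n); cv2.imwrite(f'pics/g_{n}.png',cv2.resize(d['pixels'][v:v+h,u:u+w,::-1],None,fx=f,fy=f))
"
```

```text
t 2.1 pos [0.4342 0.2956 0.1238] axes x [0.985 0.175 0.002] z [ 0.002  0.002 -1.   ] q6 [0.58 0.32 1.81 0.   1.01 0.4 ] F [-0.57  0.17 -0.67] op 0.062043269567629206
shift [-0.0011 -0.0001  0.0013] turn [-0.0021 -0.0021 -0.002 ]
```

View pics/g_scene.png

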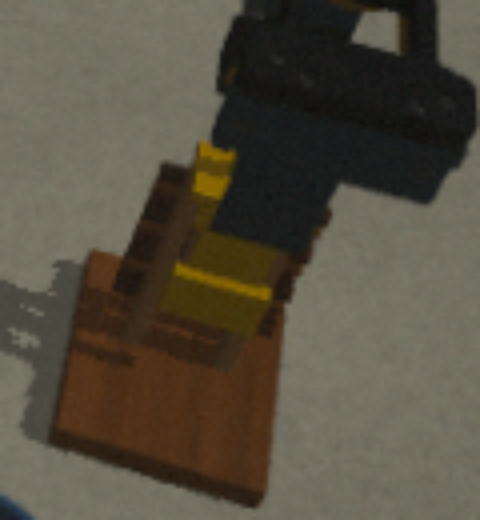

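The fingers straddle the tab, with the pad at (270,190) in the crop and the roof still resting on the prongs. I'll correct x by 1 mm and close.

>>> move_arm([
  [-0.001,0,0.0005,0,-0.002,-0.002,0.7],
  [-0.001,0,0.0005,0,-0.002,-0.002,1],
  [-0.001,0,0.0005,0,-0.002,-0.002,1],
  [-0.001,0,0.0005,0,-0.002,-0.002,1],
  [-0.001,0,0.0005,0,-0.002,-0.002,1],
  [-0.001,0,0.0005,0,-0.002,-0.002,1],
  [-0.001,0,0.0005,0,-0.002,-0.002,1],
  [-0.001,0,0.0005,0,-0.002,-0.002,1],
  [-0.001,0,0.0005,0,-0.002,-0.002,1],
  [-0.001,0,0.0005,0,-0.002,-0.002,1],
], force=30)

```text
time: 3.2
position: [0.4327, 0.2951, 0.1225]
ee_rot: [-3.128, -0.279, 0.003]
force: [-0.1, 0.0, -0.8]
opening: 0.0099
```

>>> move_arm([
  [0,0,-0.005,0,0,0,1],
  [0,0,-0.015,0,0,0,1],
  [0,0,-0.03,0,0,0,1],
  [0,0,-0.05,0,0,0,1],
  [0,0,-0.075,0,0,0,1],
  [0,0,-0.1,0,0,0,1],
  [0,0,-0.13,0,0,0,1],
  [0,0,-0.16,0,0,0,1],
  [0,0,-0.19,0,0,0,1],
  [0,0,-0.205,0,0,0,1],
  [0,0,-0.215,0,0,0,1],
  [0,0,-0.215,0,0,0,1],
])

```text
time: 4.4
position: [0.4334, 0.2951, 0.3391]
ee_rot: [-3.127, -0.279, -0.002]
force: [-0.4, -0.1, -0.9]
opening: 0.0098
```

```bash
python3 -c "
from h import *
h=lambda x,y:RO+[x*np.cos(RY)-y*np.sin(RY),x*np.sin(RY)+y*np.cos(RY)]
plan([*h(-.001,0),.34],RY+np.radians(0))
for n in ('scene','top'):
    d=arm.get_image(n); cv2.imwrite(f'pics/l_{n}.png',d['pixels'][:,:,::-1])
"
```

```text
t 4.4 pos [0.4334 0.2951 0.3391] axes x [0.984 0.177 0.001] z [ 0.001  0.003 -1.   ] q6 [0.57 0.18 1.44 0.   1.52 0.4 ] F [-0.4  -0.05 -0.88] op 0.009784579340074755
shift [ 0.0118  0.434  -0.002 ] turn [-0.0026 -0.0012  0.0279]
```

View pics/l_scene.png

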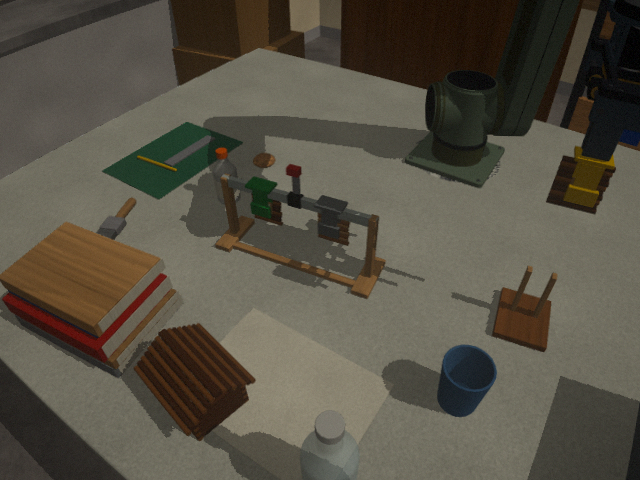

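The wall is off the stand and hanging straight, with the hanger at (585,178) and the prongs at (528,290) empty. Next I carry it above the block.

>>> move_arm([
  [0.001,0.015,-0.001,0,0,0.005,1],
  [0.002,0.045,-0.001,0,0,0.01,1],
  [0.003,0.085,-0.001,0,0,0.015,1],
  [0.004,0.13,-0.001,0,0,0.02,1],
  [0.005,0.175,-0.001,0,0,0.025,1],
  [0.006,0.22,-0.001,0,0,0.028,1],
  [0.007,0.265,-0.001,0,0,0.028,1],
  [0.008,0.31,-0.001,-0.003,0,0.028,1],
  [0.009,0.35,-0.001,-0.003,-0.001,0.028,1],
  [0.01,0.385,-0.001,-0.003,-0.001,0.028,1],
  [0.011,0.415,-0.001,-0.003,-0.001,0.028,1],
  [0.012,0.425,-0.001,-0.003,-0.001,0.028,1],
])

```text
time: 5.7
position: [0.5195, -0.1247, 0.3366]
ee_rot: [3.131, 0.229, -0.008]
force: [-0.3, 0.6, -1.3]
opening: 0.0099
```

>>> move_arm([
  [0,0.005,0,0,0,0,1],
  [0,0.009,0,0,0,0,1],
  [0,0.009,0,0,0,0,1],
  [0,0.009,0,0,0,0,1],
  [0,0.009,0,0,0,0,1],
])

```text
time: 6.2
position: [0.5214, -0.1293, 0.3381]
ee_rot: [3.131, 0.237, -0.003]
force: [0.5, -0.0, -1.4]
opening: 0.0098
```

```bash
cat > look.py <<'E'
from h import *
import sys
h=lambda x,y:RO+[x*np.cos(RY)-y*np.sin(RY),x*np.sin(RY)+y*np.cos(RY)]
plan([*h(-.001,0),.34],RY); tz=arm.read_state()["position"][2]*1000
for n in ('scene','top'):
    d=arm.get_image(n); pickle.dump(d,open(n+"_now.pkl","wb")); cv2.imwrite(f'pics/{sys.argv[1]}_{n}.png',d['pixels'][:,:,::-1])
    W,ok=world(d); Q=rail(W); hsv=cv2.cvtColor(d["pixels"],cv2.COLOR_RGB2HSV); H,S,V=[hsv[...,i].astype(int) for i in range(3)]
    x,y,z=[Q[...,i] for i in range(3)]; g=ok&(abs(x)<50)&(abs(y)<60)
    yel=g&(H>18)&(H<35)&(S>150)&(V>40)
    for l,m in(("tab",yel&(z>tz+2)&(z<tz+40)),("tabtop",yel&(z>tz+20)),("roof",g&(z>tz-5)&(z<tz+2)),("lower",g&(z<tz-8)&(z>tz-60)&yel),("panel",g&~yel&(z>tz-100)&(z<tz-20)&(z>215)&(x<-3))):
        if m.sum()>5: print(n,l,m.sum(),*[np.percentile(a[m],[1,10,50,90,99]).round(1) for a in(x,y,z)], cv2.minAreaRect(Q[m][:,:2].astype(np.float32)))
E
python3 look.py a1
```

```text
t 6.2 pos [ 0.5214 -0.1293  0.3381] axes x [ 0.989  0.151 -0.002] z [-0.002 -0.002 -1.   ] q6 [-0.26  0.21  1.41 -0.    1.52 -0.41] F [ 0.5  -0.01 -1.39] op 0.009780460997102511
shift [ 0.0003  0.0007 -0.0019] turn [0.0016 0.0023 0.0012]
scene tab 15 [-5.1 -4.8 -3.9 -2.6 10.8] [-11.1  13.3  13.7  14.2  14.3] [341.3 342.3 350.7 359.4 361.3] ((4.999737739562988, -0.12812137603759766), (2.476276397705078, 33.81775665283203), 32.427024841308594)
scene tabtop 168 [-42.2 -29.3   8.7  30.1  31.8] [-18.4   8.3  25.1  35.6  37.6] [360.9 431.1 443.3 447.3 448.9] ((-6.061397552490234, 9.13508415222168), (76.95648193359375, 56.5085563659668), 1.1684675216674805)
scene roof 246 [-15.2  -8.6  10.2  15.9  17.1] [-22.7 -13.7  13.3  25.9  27. ] [333.2 333.9 336.5 337.8 339.8] ((1.0745515823364258, 2.0460147857666016), (33.20653533935547, 51.40363693237305), 1.731363296508789)
scene lower 755 [-12.8 -11.   16.1  21.3  22.6] [-16.9 -11.1   5.2  16.3  21.7] [279.  284.  301.1 323.  328.7] ((4.9713287353515625, -5.090566635131836), (36.5424919128418, 55.16117858886719), 1.863170862197876)
scene panel 781 [-18.1 -14.5 -12.4 -10.5  -8.6] [-33.5  -9.6  21.8  34.2  36.5] [240.4 244.3 276.1 309.2 317.4] ((-11.789823532104492, 1.54779052734375), (10.717668533325195, 72.13082885742188), 3.498732328414917)
top panel 11 [-19.1 -18.9 -18.8 -18.4 -17.5] [22.1 23.6 27.4 30.7 30.8] [243.5 244.4 266.8 316.  317.5] ((-18.5018253326416, 26.346784591674805), (8.872212409973145, 1.4559603929519653), 84.7308578491211)
```

View pics/a1_scene.png

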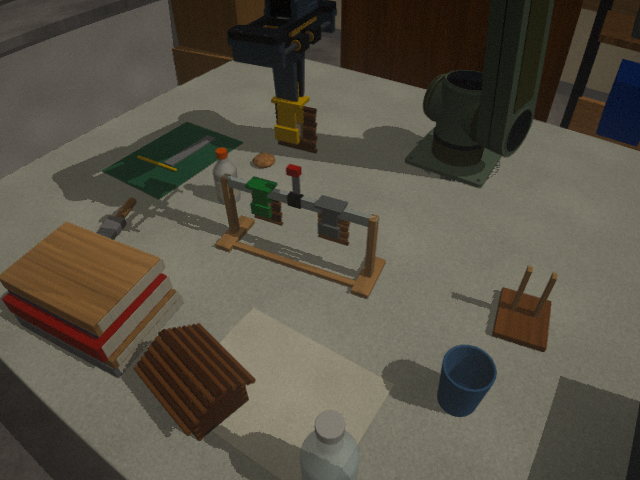

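>>> move_arm([
  [0,0.001,0.01,0,0.002,0.001,1],
  [0,0.001,0.025,0.001,0.002,0.001,1],
  [0,0.001,0.04,0.001,0.002,0.001,1],
  [0,0.001,0.05,0.001,0.002,0.001,1],
  [0,0.001,0.053,0.001,0.002,0.001,1],
  [0,0.001,0.053,0.001,0.002,0.001,1],
  [0,0.001,0.053,0.001,0.002,0.001,1],
])

```text
time: 7.0
position: [0.5219, -0.1314, 0.2855]
ee_rot: [3.132, 0.234, 0.001]
force: [-0.7, 0.2, -0.3]
opening: 0.0096
```

```bash
python3 look.py a2
cat > crop.py <<'E'
from h import *
import sys
for n,(u,v,w,h,f) in {'scene':(240,60,130,130,4),'top':(310,200,140,80,5)}.items():
    d=pickle.load(open(n+"_now.pkl","rb")); im=cv2.resize(d['pixels'][v:v+h,u:u+w,::-1],None,fx=f,fy=f,interpolation=cv2.INTER_CUBIC)
    cv2.imwrite(f'pics/{sys.argv[1]}_{n}.png',cv2.convertScaleAbs(im,alpha=1.6))
E
python3 crop.py b2
```

```text
t 7.0 pos [ 0.5219 -0.1314  0.2855] axes x [0.989 0.149 0.001] z [ 0.001 -0.001 -1.   ] q6 [-0.27  0.22  1.52 -0.    1.4  -0.42] F [-0.68  0.15 -0.28] op 0.009634438434242094
shift [ 0.0002 -0.0013 -0.0545] turn [ 0.0011 -0.0006 -0.001 ]
scene tab 19 [-5.3 -4.  -2.2  9.5 12.8] [-12.   11.   12.   17.2  17.8] [287.9 289.5 295.4 307.7 312.3] ((10.883573532104492, 1.6115970611572266), (16.537925720214844, 33.85295104980469), 33.99281311035156)
scene tabtop 176 [-41.9 -27.4  12.7  30.2  31.1] [-20.7 -18.3  23.2  32.7  35.8] [308.  379.  391.2 395.  397.2] ((-1.2755718231201172, 4.651515960693359), (76.3625259399414, 61.9243049621582), 11.973359107971191)
scene roof 220 [-13.9  -7.2  10.7  16.5  17.7] [-24.2 -17.9  10.2  23.5  25.1] [280.6 281.7 283.3 285.1 286.9] ((1.353250503540039, 0.24372291564941406), (32.920448303222656, 51.77796936035156), 1.4583159685134888)
scene lower 668 [-12.9 -11.1  15.9  20.9  22.2] [-24.2 -13.6   3.   14.1  19.4] [226.4 231.3 248.2 270.1 276.6] ((4.431142807006836, -6.771528244018555), (37.87043380737305, 53.83637237548828), 1.4655569791793823)
scene panel 389 [-18.3 -14.3 -11.8 -10.1  -8.9] [-35.2   7.5  21.8  31.8  33.4] [215.4 219.3 237.1 260.5 265.1] ((-12.136727333068848, -0.7633399963378906), (11.990139961242676, 69.34246063232422), 5.156465530395508)
```

View pics/b2_scene.png

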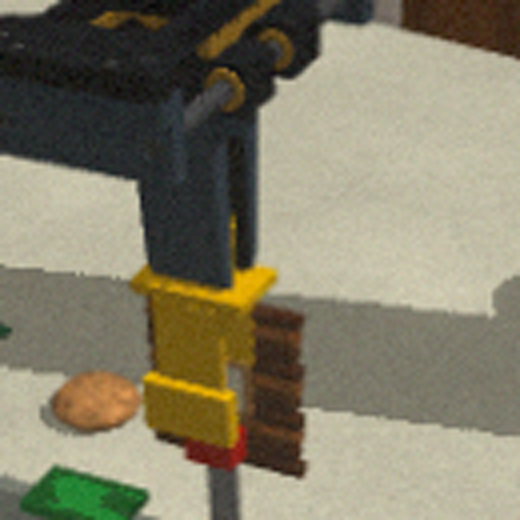

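View pics/b2_top.png

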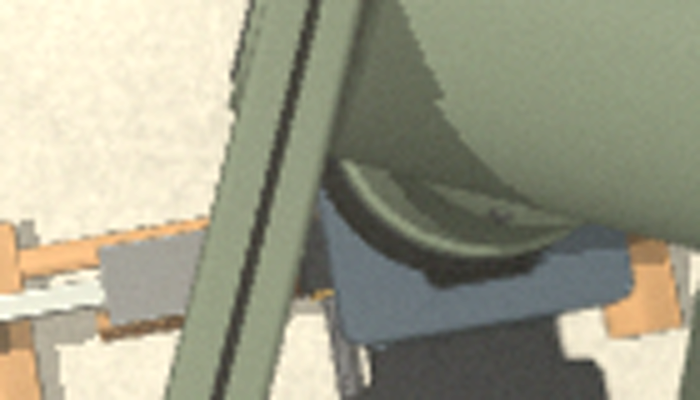

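>>> move_arm([
  [-0.0006,-0.0008,0.0,0.001,-0.001,-0.001,1],
  [-0.0006,-0.0008,0.005,0.001,-0.001,-0.001,1],
  [-0.0006,-0.0008,0.012,0.001,-0.001,-0.001,1],
  [-0.0006,-0.0008,0.018,0.001,-0.001,-0.001,1],
  [-0.0006,-0.0008,0.024,0.001,-0.001,-0.001,1],
  [-0.0006,-0.0008,0.026,0.001,-0.001,-0.001,1],
  [-0.0006,-0.0008,0.026,0.001,-0.001,-0.001,1],
  [-0.0006,-0.0008,0.026,0.001,-0.001,-0.001,1],
])

```text
time: 7.9
position: [0.5209, -0.1306, 0.259]
ee_rot: [-3.133, -0.235, 0.002]
force: [0.3, 0.3, -1.0]
opening: 0.01
```

```bash
python3 look.py a3;python3 crop.py b3
```

```text
t 7.9 pos [ 0.5209 -0.1306  0.259 ] axes x [ 0.989  0.149 -0.001] z [-0.001 -0.    -1.   ] q6 [-0.27  0.23  1.57 -0.    1.34 -0.42] F [ 0.32  0.26 -1.03] op 0.010010143962553597
shift [ 0.0009 -0.0006 -0.081 ] turn [-0.0001  0.0012 -0.0001]
scene tab 15 [-6.  -5.9 -3.9  7.8  7.9] [12.4 12.5 13.4 17.6 17.8] [261.5 262.6 267.1 282.8 283.6] ((1.0440735816955566, 14.78349494934082), (14.907536506652832, 1.1186277866363525), 19.379566192626953)
scene tabtop 151 [-44.1 -26.8   9.1  28.8  31.9] [-19.9 -18.6  24.2  33.3  36.1] [283.3 352.8 365.4 368.5 370.6] ((-6.0651397705078125, 7.114620208740234), (76.17694091796875, 58.778343200683594), 3.5119779109954834)
scene roof 222 [-16.   -7.9   9.7  15.   16.2] [-23.3 -17.1  11.6  24.1  26.5] [254.2 255.4 257.5 258.9 260.9] ((0.14222049713134766, 0.6247158050537109), (33.33127975463867, 52.361663818359375), 1.8240089416503906)
scene lower 617 [-14.  -11.6  15.   20.2  21.9] [-32.1 -12.7   3.3  14.8  19.5] [199.7 204.6 221.7 244.5 250.3] ((3.646749496459961, -7.080690383911133), (54.99285888671875, 36.749786376953125), 88.36095428466797)
scene panel 142 [-18.8 -15.2 -12.7 -11.4 -10.6] [-34.3  16.6  25.7  33.4  34.3] [215.4 218.8 228.3 237.3 238.9] ((-12.679603576660156, 0.24943161010742188), (8.804086685180664, 69.28614044189453), 4.820944786071777)
```

View pics/b3_scene.png

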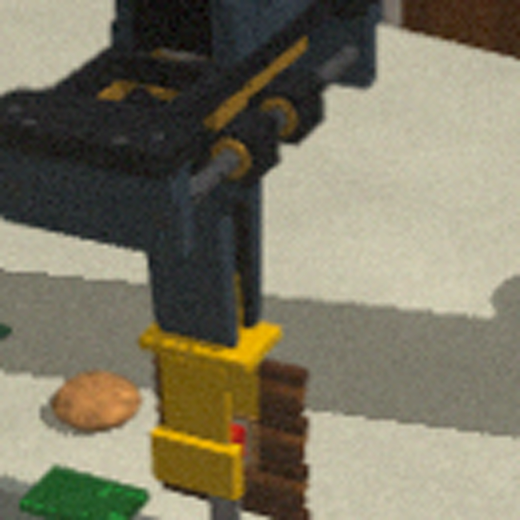

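The block (237,432 in the crop) sits inside the slot, with no contact yet. The wall is centred within about 0.5 mm in y. Now I'll feel my way down.

>>> move_arm([
  [0,0,0.003,0,0,0,1],
  [0,0,0.006,0,0,0,1],
  [0,0,0.009,0,0,0,1],
  [0,0,0.011,0,0,0,1],
  [0,0,0.012,0,0,0,1],
  [0,0,0.013,0,0,0,1],
  [0,0,0.014,0,0,0,1],
  [0,0,0.015,0,0,0,1],
  [0,0,0.016,0,0,0,1],
])

```text
time: 8.9
position: [0.5219, -0.1307, 0.2436]
ee_rot: [3.132, 0.235, 0.002]
force: [3.8, 0.2, 5.2]
opening: 0.0103
```

>>> move_arm([
  [0,0,0.001,0,0,0,1],
  [0,0,0.002,0,0,0,1],
  [0,0,0.003,0,0,0,1],
])

```text
time: 9.2
position: [0.5216, -0.1307, 0.2402]
ee_rot: [3.133, 0.235, 0.001]
force: [5.2, 1.0, 5.2]
opening: 0.0097
```

>>> move_arm([
  [0,0,0.001,0,0,0,1],
  [0,0,0.002,0,0,0,1],
  [0,0,0.003,0,0,0,1],
])

```text
time: 9.5
position: [0.5216, -0.1306, 0.237]
ee_rot: [3.133, 0.235, 0.001]
force: [4.7, 0.8, 5.0]
opening: 0.0097
```

>>> move_arm([
  [0,0,0.001,0,0,0,1],
  [0,0,0.002,0,0,0,1],
  [0,0,0.003,0,0,0,1],
])

```text
time: 9.8
position: [0.5214, -0.1306, 0.2339]
ee_rot: [-3.133, -0.235, 0.0]
force: [5.4, 0.4, 3.0]
opening: 0.0094
```

>>> move_arm([
  [0,0,0.001,0,0,0,1],
  [0,0,0.002,0,0,0,1],
  [0,0,0.003,0,0,0,1],
])

```text
time: 10.1
position: [0.5211, -0.1306, 0.2303]
ee_rot: [-3.132, -0.235, 0.002]
force: [5.3, 0.5, 2.1]
opening: 0.0096
```

>>> move_arm([
  [0,0,0.001,0,0,0,1],
  [0,0,0.002,0,0,0,1],
  [0,0,0.003,0,0,0,1],
])

```text
time: 10.4
position: [0.5212, -0.1305, 0.2275]
ee_rot: [-3.132, -0.235, 0.001]
force: [5.1, 0.7, 2.5]
opening: 0.0099
```

>>> move_arm([
  [0,0,0.001,0,0,0,1],
  [0,0,0.002,0,0,0,1],
  [0,0,0.003,0,0,0,1],
])

```text
time: 10.7
position: [0.5212, -0.1305, 0.2244]
ee_rot: [-3.132, -0.235, 0.001]
force: [5.1, 0.2, 1.1]
opening: 0.0096
```

>>> move_arm([
  [0,0,0.001,0,0,0,1],
  [0,0,0.002,0,0,0,1],
  [0,0,0.002,0,0,0,1],
])

```text
time: 11.0
position: [0.5211, -0.1305, 0.2223]
ee_rot: [-3.132, -0.235, 0.002]
force: [5.4, 0.8, 1.6]
opening: 0.0095
```

>>> move_arm([
  [0,0,0.0005,0,0,0,1],
  [0,0,0.001,0,0,0,1],
  [0,0,0.001,0,0,0,1],
])

```text
time: 11.3
position: [0.5211, -0.1305, 0.2213]
ee_rot: [-3.132, -0.235, 0.002]
force: [4.7, -0.1, 0.9]
opening: 0.0097
```

>>> move_arm([
  [0,0,0.0005,0,0,0,1],
  [0,0,0.001,0,0,0,1],
  [0,0,0.001,0,0,0,1],
])

```text
time: 11.6
position: [0.5211, -0.1305, 0.2203]
ee_rot: [-3.132, -0.235, 0.002]
force: [5.1, 0.9, 1.6]
opening: 0.0097
```

>>> move_arm([
  [0,0,0.0005,0,0,0,1],
  [0,0,0.001,0,0,0,1],
  [0,0,0.001,0,0,0,1],
])

```text
time: 11.9
position: [0.5211, -0.1305, 0.2193]
ee_rot: [-3.132, -0.235, 0.002]
force: [6.4, 0.5, 1.4]
opening: 0.0098
```

>>> move_arm([
  [0,0,0.0005,0,0,0,1],
  [0,0,0.0005,0,0,0,1],
  [0,0,0.0005,0,0,0,1],
])

```text
time: 12.2
position: [0.5188, -0.1306, 0.2179]
ee_rot: [-3.132, -0.236, 0.011]
force: [1.4, -0.9, -0.5]
opening: 0.01
```

>>> move_arm([
  [0,0,0.0005,0,0,0,1],
  [0,0,0.0005,0,0,0,1],
  [0,0,0.0005,0,0,0,1],
])

```text
time: 12.5
position: [0.5198, -0.1305, 0.2183]
ee_rot: [-3.132, -0.235, 0.006]
force: [-1.0, -0.3, -1.0]
opening: 0.0098
```

>>> move_arm([
  [0,0,0.0005,0,0,0,1],
  [0,0,0.0005,0,0,0,1],
  [0,0,0.0005,0,0,0,1],
])

```text
time: 12.8
position: [0.5206, -0.1306, 0.2183]
ee_rot: [-3.133, -0.235, 0.003]
force: [0.2, -0.4, 0.0]
opening: 0.0099
```

The catch snapped at TCP z of about 0.219: the side force dropped from about 6 N to 0. Next I'll seat the roof gently.

>>> move_arm([
  [0,0,0.0005,0,0,0,1],
  [0,0,0.0005,0,0,0,1],
  [0,0,0.0005,0,0,0,1],
])

```text
time: 13.1
position: [0.5207, -0.1306, 0.2178]
ee_rot: [-3.133, -0.235, 0.003]
force: [0.1, 0.7, -0.6]
opening: 0.0099
```

>>> move_arm([
  [0,0,0.0005,0,0,0,1],
  [0,0,0.0005,0,0,0,1],
  [0,0,0.0005,0,0,0,1],
])

```text
time: 13.4
position: [0.5207, -0.1306, 0.2174]
ee_rot: [-3.133, -0.235, 0.002]
force: [-0.3, 0.2, -1.1]
opening: 0.01
```

```bash
python3 look.py a4;python3 crop.py b4
```

```text
t 13.4 pos [ 0.5207 -0.1306  0.2174] axes x [ 0.989  0.149 -0.002] z [-0.002  0.    -1.   ] q6 [-0.27  0.26  1.64 -0.    1.24 -0.42] F [-0.32  0.23 -1.12] op 0.010002608755600518
shift [ 0.001  -0.0005 -0.1226] turn [-0.0003  0.0015 -0.0001]
scene tab 11 [-8.3 -8.1 -5.9  7.1  7.7] [11.4 11.4 12.7 18.  18.2] [221.1 222.1 231.1 245.6 247.1] ((-0.31421995162963867, 14.981583595275879), (17.480051040649414, 0.44063761830329895), 23.319791793823242)
scene tabtop 134 [-40.  -21.4  15.2  29.9  34.6] [-20.6 -18.8  24.3  34.   36.1] [244.6 309.3 323.2 327.  329.2] ((-1.86138916015625, 2.1496849060058594), (73.40519714355469, 70.40180969238281), 8.47916030883789)
scene roof 211 [-15.   -7.8   9.6  15.   16.2] [-22.8 -16.6  12.1  23.2  25.1] [212.4 213.3 215.7 217.  218.7] ((0.3542346954345703, 1.2554798126220703), (32.036834716796875, 48.52236557006836), 0.5554917454719543)
scene lower 535 [-13.4 -10.7  15.5  20.4  21.6] [-30.8 -12.4   3.1  14.6  19.3] [158.1 163.  179.1 202.7 208.8] ((4.274771690368652, -5.848604202270508), (38.7425422668457, 49.1557502746582), 3.9168295860290527)
```

View pics/b4_scene.png

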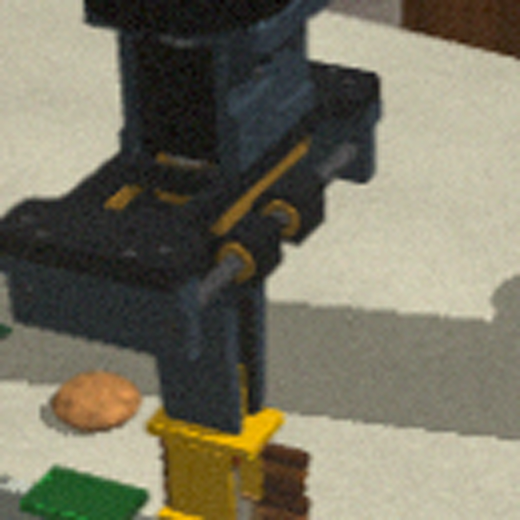

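>>> move_arm([
  [0,0,0.0005,0,0,0,1],
  [0,0,0.0005,0,0,0,1],
  [0,0,0.0005,0,0,0,1],
])

```text
time: 13.8
position: [0.5208, -0.1306, 0.2172]
ee_rot: [-3.133, -0.235, 0.002]
force: [-0.6, -0.2, 0.6]
opening: 0.0101
```

>>> move_arm([
  [0,0,0.0005,0,0,0,1],
  [0,0,0.0005,0,0,0,1],
  [0,0,0.0005,0,0,0,1],
])

```text
time: 14.1
position: [0.5208, -0.1306, 0.2168]
ee_rot: [3.133, 0.235, -0.002]
force: [-1.7, -0.1, 4.6]
opening: 0.0096
```

Now seated, with the upward force rising to 4.6 N. I'll relieve it slightly and release.

>>> move_arm([
  [0,0,-0.0004,0,0,0,1],
  [0,0,-0.0004,0,0,0,0.85],
  [0,0,-0.0004,0,0,0,0.8],
  [0,0,-0.0004,0,0,0,0.75],
  [0,0,-0.0004,0,0,0,0.7],
  [0,0,-0.0004,0,0,0,0.6],
  [0,0,-0.0004,0,0,0,0.6],
])

```text
time: 14.8
position: [0.5207, -0.1306, 0.2167]
ee_rot: [-3.132, -0.235, 0.003]
force: [1.0, -0.4, 0.0]
opening: 0.0359
```

>>> move_arm([
  [0,0,-0.005,0,0,0,0.6],
  [0,0,-0.015,0,0,0,0.6],
  [0,0,-0.03,0,0,0,0.6],
  [0,0,-0.06,0,0,0,0.6],
  [0,0,-0.1,0,0,0,0.6],
  [0,0,-0.13,0,0,0,0.6],
  [0,0,-0.13,0,0,0,0.6],
])

```text
time: 15.5
position: [0.5228, -0.1311, 0.3527]
ee_rot: [3.129, 0.235, 0.014]
force: [-0.4, 1.4, -0.3]
opening: 0.0367
```

>>> move_arm([
  [0,-0.04,0,0,0,0,0.6],
  [0,-0.08,0,0,0,0,0.6],
  [0,-0.12,0,0,0,0,0.6],
  [0,-0.16,0,0,0,0,0.6],
  [0,-0.2,0,0,0,0,0.6],
  [0,-0.24,0,0,0,0,0.6],
  [0,-0.26,0,0,0,0,0.6],
  [0,-0.26,0,0,0,0,0.6],
  [0,-0.26,0,0,0,0,0.6],
])

```text
time: 16.4
position: [0.4819, 0.1263, 0.3467]
ee_rot: [3.132, 0.237, -0.003]
force: [0.6, 0.8, -0.5]
opening: 0.0367
```

Run:
```python
from h import *
s=arm.read_state(); print(s["time"],s["position"],s["force"],s["opening"])
for n,(u,v,w,h,f) in {'scene':(210,120,180,150,4),'top':(295,205,160,90,5)}.items():
    d=arm.get_image(n); d0=pickle.load(open(n+".pkl","rb"))
    im=cv2.resize(d['pixels'][v:v+h,u:u+w,::-1],None,fx=f,fy=f,interpolation=cv2.INTER_CUBIC)
    cv2.imwrite(f'pics/e_{n}.png',cv2.convertScaleAbs(im,alpha=1.6))
    W,ok=world(d); Q=rail(W); x,y,z=[Q[...,i] for i in range(3)]
    hsv=cv2.cvtColor(d["pixels"],cv2.COLOR_RGB2HSV); H,S=hsv[...,0],hsv[...,1]
    def r(l,m,Q=Q): 
        if m.sum()>4: print(n,l,m.sum(),"med",np.median(Q[m],0).round(1),cv2.minAreaRect(Q[m][:,:2].astype(np.float32)))
    g=ok&(abs(x)<30)&(abs(y)<40)
    r("tabtop",g&(z>236)&(z<250)); r("roof",g&(z>211)&(z<219))
    for l,a,b in(("grey",42,100),("green",-100,-42)):
        m=ok&(y>a)&(y<b)&(abs(x)<25)&(z>153)&(z<160); r(l,m)
        Q0=rail(world(d0)[0]); m0=(Q0[...,1]>a)&(Q0[...,1]<b)&(abs(Q0[...,0])<25)&(Q0[...,2]>153)&(Q0[...,2]<160); r(l+" before",m0,Q0)
```

```text
16.4 [0.48189383 0.12625458 0.34673213] [ 0.58041557  0.84942451 -0.45196658] 0.03666552793320957
scene tabtop 88 med [  1.    1.7 241.3] ((-1.313241958618164, 0.9487161636352539), (11.274209022521973, 23.809959411621094), 2.8723723888397217)
scene roof 297 med [  6.1   7.4 215.7] ((0.2511787414550781, 1.0509834289550781), (48.47985076904297, 32.80302429199219), 89.98314666748047)
scene grey 366 med [  3.1  70.3 155.7] ((1.7622299194335938, 69.98283386230469), (49.992393493652344, 34.3709716796875), 88.30931854248047)
scene grey before 370 med [  3.2  70.5 155.7] ((1.821023941040039, 69.69239807128906), (34.029579162597656, 50.07499694824219), 0.38976356387138367)
scene green 317 med [  2.7 -66.7 155.8] ((1.0308475494384766, -67.86560821533203), (51.57523727416992, 34.020755767822266), 89.58750915527344)
scene green before 321 med [  2.6 -67.  155.8] ((1.0447807312011719, -68.23330688476562), (51.571590423583984, 34.760711669921875), 88.47206115722656)
top tabtop 81 med [ -2.1  -0.  241.4] ((-1.7044486999511719, -0.22384929656982422), (10.01282024383545, 24.01393699645996), 0.7341398000717163)
top roof 384 med [ -1.9   1.7 215.2] ((-0.7624778747558594, -0.19842529296875), (32.1531867980957, 50.264522552490234), 0.32566922903060913)
top grey 388 med [  0.7  69.1 155.6] ((0.6301336288452148, 69.64283752441406), (49.653079986572266, 31.710460662841797), 89.98393249511719)
top grey before 393 med [  0.6  69.3 155.7] ((0.657649040222168, 71.83956146240234), (31.939661026000977, 54.29804992675781), 0.30869415402412415)
top green 377 med [  0.9 -69.1 155.7] ((0.8017358779907227, -69.38880157470703), (32.05214309692383, 50.120201110839844), 0.18294891715049744)
top green before 382 med [  0.9 -68.5 155.5] ((0.6830844879150391, -69.19918823242188), (49.43497085571289, 32.11012649536133), 89.76966094970703)
```

View pics/e_scene.png

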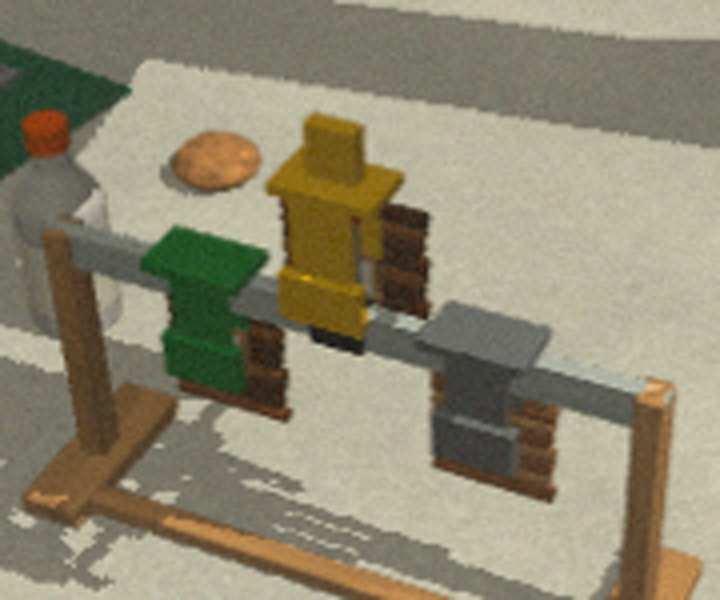

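View pics/e_top.png

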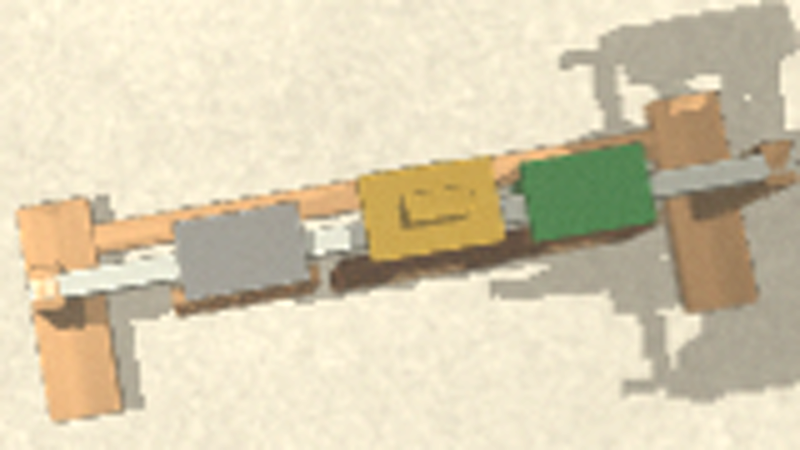

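The wall hangs upright on the block, with the tab at (335,145) in the scene crop and at (437,205) in the top crop. Both neighbours are where they were, so I'm handing in.

```bash
python3 -c "
from workcell import arm
print(arm.close_job(), arm.read_state()['time'])"
```

```text
the job is handed in; nothing more can be done
the job is handed in; nothing more can be done
```

The twig wall is hanging, released, on the red block with its catch shut beneath it. I handed the job in at about 16.5 s; it reported no verdict.

**Feeling for the block:** I lifted the wall by its tab and lowered it into the gap. The block first pushed on the catch with the tool tip (TCP) at z ≈ 0.244 m. The push peaked at about 5 N up and 6 N sideways. At about 0.219 m the sideways force dropped to zero, which I took as the catch snapping shut. The roof then met the block at about 0.217 m, and I stopped at about 5 N.

**Last checks:**

| Check | Measured | Limit |
|---|---|---|
| Tab centre height | about 229 mm, consistent with the block's top seen at about 209.5 mm | 195–236 mm |
| Tab offset from the rail's middle | about -1.5 mm in x, 0.3 mm in y | 12 mm each |
| Turn relative to the rail | under 3° | 0.25 rad (about 14°) |
| Neighbours' movement | under 1 mm in both views | 12 mm |
| Gripper | open, about 0.25 m away | touching nothing |

**What I could not confirm:**
- **Catch:** it is too small to see in the pictures, so its closure rests on the force drop and the seating height.
- **Glue bottle and pot:** I did not re-measure them. The arm passed well above the pot and never went near the bottle.
- **Calibration:** the two cameras and the arm's own readings disagreed by about 1 mm, which is within the stated calibration.

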